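# Wind the jar carousel to its empty place and load the salt shaker

## Robot

A 6-joint arm with a two-finger parallel gripper is mounted at the origin on a cart in front of the work surface, level with it; the furniture and walls round the work are solid. World frame = base frame: x ahead of the robot, y to its left, z up, the work surface at z = 0. Lengths are in m, angles in rad, forces in N, time in s.
With the tool pointing down it reaches from about 0.35 to 1 m from the base axis. Payload 7.1 kg.
Tool frame: the origin (TCP) lies between the finger pads; the fingertips stand 25 mm ahead of it and the grasp point (between the pads) lies 6 mm ahead of it; z points along the fingers, y is the line along which they close (so a half turn about z gives the same grasp; the last joint's range is limited). The gripper opens to 85 mm and grips with 20 to 120 N. Pads are 22 mm wide; open, the fingers measure 114 mm over their backs; the gripper's body (76 mm by 85 mm) begins 54 mm behind the grasp point. The pads swing forward as they close: fully open they stand 13 mm farther back than shut.
Start: joints at [1.278, 0.423, 1.63, -0, 1.089, -0.019], TCP at [0.169, 0.602, 0.256] pointing down, gripper open.
Joint ranges: [-3, 3], [-0.9, 2.11], [0.09, 2.58], [-1.31, 4.45], [0.11, 2.69], [-2.54, 2.54]. Speed limits (rad/s): [2.39, 2.39, 3.01, 3.14, 3.14, 3.14].

## Interface

Orientations are given as a unit quaternion [w, x, y, z].
In Python, from plant import robot, vision, boxes_of, tip_of gives the robot as it stands. The module is installed in compiled form; this text tells all that it offers.
- The arm moves only by the shell command python3 -m creep 'ROWS' [FORCE]. ROWS is JSON, a list of rows, each a list of 3 entries, a list of its own where there are three numbers: the shift along the world's x, y, z in units of 5 cm (1.0 is 5 cm), then the turn, a rotation vector about the world's x, y, z in units of 90 degrees (1.0 is 90 degrees), then the gripper's target within -1 to 1 (shut at 1, half-way at 0, fully open at -1). A call has 1 to 20 rows; each row shifts and turns the commanded pose from where the row before left it; what a row does not reach is not made up. A row lasts 1/10 s, in which the tool goes at most 50 mm and 8.59 degrees, less where a joint would pass 70% of its speed; a pose out of reach is approached as far as the arm can. A call with a number of a shift or a turn outside -1 to 1 is refused whole. A call with a gripper value outside its range is refused whole. The fingers move at their own pace and stop on an object; FORCE is the grip in N (left out, the last holds). Time passes only in rows, so rows that do not move let the fingers close. It gives the time, the measured TCP pose, the force, the opening and the grip force at its end, in the units of the state.
- robot.observe(): the state, without advancing time (a new reading comes with each control period).
- vision.grab_frame(name): name is "scene" or "top" or "wrist"; returns (picture, depth): 480x640x3 uint8, red, green, blue; 480x640 float32, m along the optical axis (not along the pixel's ray), 0 where there is no reading.
- vision.camera_info(name): a dict with "fx", "fy", "cx", "cy" (pixels), "rvec" (rotation vector, rad) and "tvec" (3), from world to camera coordinates, as OpenCV has them. Camera axes: x right, y down, z forward; pixel columns grow to the right and rows downward; lengths in m; the calibration is good to about 2 mm. A picture is of the moment at which its call begins: read the wrist's pose just before it. camera_info takes no time and is no camera call; for the wrist camera it gives the pose at the moment of the call.
- robot.finish_job(): hands the job in; it is judged then, once.
Trained networks look in the newest picture that a camera, given by its name, has taken for a name from the list of things; names that differ only in an ending like _2 or _b are one class to them, and where a whole thing is asked for, a point or a joint stands for the part that bears it (a point fixed in the world has none). Each returns a list of dicts, best first, with "p" (0 to 1); they miss things now and then, are a little off and sometimes report something else, mostly with a low value. They report only what shows in the picture. A call takes as long as a camera call. They do not tell look-alikes from the thing itself.
- boxes_of(camera, name): "position" ([column, row] in pixels, amid what is visible of it).
- tip_of(camera, name): "position" ([column, row] in pixels: a listed point, or the origin of a listed thing).
The state is a dict: "clock": time; "joint_pos": joint angles; "qd": joint speeds; "joint_efforts": joint torques, N m; "position": TCP position; "tcp_rot": TCP orientation; "ft_force": force on the tool from outside, world axes, zero at the start; "wrist_torque": the same for the moment, N m; "opening": finger opening in m; "grip_force": force on a finger pad.
Only numpy, scipy, OpenCV 4.12 (cv2) and the standard library are available. Lean on these libraries where they do the work, as an engineer would, in place of code of your own. Each camera call takes 0.05 s, during which the arm holds its last target. There are 200 camera calls.

## Task

Wind the jar carousel round with the handwheel until its empty compartment stands at the front, with that compartment's rim stud lined up with the pointer on the stand, and let go of the handwheel. Then pick up the salt shaker from the worktop and stand it upright in the empty compartment, setting it down rather than dropping it, with the carousel still lined up. Leave the honey jar and the tin where they are.

Things in the scene. Friction and masses are not known exactly. Their poses are not given: they have to be found in the camera images.
- stand: Fixed stand: wooden base plate 240 x 365 x 18 mm. Origin on the worktop below the carousel's axis; its -x axis points to the open front, z up. A clear hood (roof top 169 mm above the worktop) covers the carousel's rear half (x > 0, y within +-116 mm); the front half is open from above. A grey gear housing, 117 mm high, carries the handwheel at x = -55, y = -190 mm.
- pointer (a point): Tip of the steel pointer at the front edge of the stand, 53 mm above the worktop, 114 mm in front (-x) of the carousel's axis.
- loading_spot (a point): Fixed point of the stand, 66 mm in front of the carousel's axis at the height of the carousel's floor (38 mm above the worktop): where the middle of the empty compartment's floor must come to stand.
- empty_bay (a point): Middle of the empty compartment's floor, moving with the carousel: 66 mm from its axis, 38 mm above the worktop. Its -x axis points outward from the carousel's axis. A 44 mm round thing standing here has 20 mm free to each partition and 13 mm to the rim. A 6 mm steel stud on the rim marks the middle of each compartment.
- carousel (a joint): Angle of the carousel about the vertical, rad, counter-clockwise from above positive; 0 when the empty compartment is exactly at the front, its stud at the pointer. Starts between -1.9 and -1.3 (the empty compartment at the left as the robot sees it), so it must turn counter-clockwise. It is driven only by the handwheel.
- crank (a joint): Angle of the handwheel about the vertical, rad, counter-clockwise from above positive. A worm gear makes the carousel turn the same way 10 times slower: carousel = crank / 10, so 2 to 3 whole turns are needed. It stays where left; turning takes about 0.1 N m (2.5 N at the handle). In the stand's frame the handle lies at the angle crank from the +x axis, seen from the crank's axis.
- crank_axis (a point): Point on the handwheel's vertical axis, 169 mm above the worktop, at the height of the middle of its handle. The handwheel is a disc of radius 58 mm whose face lies 136 mm above the worktop.
- handle_centre (a point): Middle of the handwheel's upright wooden handle, 169 mm above the worktop and 45 mm from the handwheel's axis. The handle is 27 mm thick and 58 mm high (from 139 to 197 mm above the worktop) and spins freely on its own pin, so it can be gripped from above and led round in circles without turning the wrist.
- shaker_centre (a point): Centre of the loose salt shaker (44 mm round up to 70 mm above its underside, its head above that 34 mm; 90 mm high, 0.07 to 0.14 kg), half-way up, 45 mm above its underside; z is its upright axis. It stands on the worktop at the right.
- shaker: The salt shaker itself; origin at the centre of its underside.
- honey: Bystander: glass honey jar, 63 mm round, 104 mm high, on the worktop; origin at its underside. Leave it alone.
- tin: Bystander: food tin, 58 mm round, 72 mm high, on the worktop; origin at its underside. Leave it alone.
- hub (a point): Top of the steel hub of the carousel, on its axis, 94 mm above the worktop. The carousel is a round wooden tray of radius 105 mm, rim 12 mm above its floor, split into four quarters by partitions 4 mm thick and 36 mm high above the floor. The other three quarters hold spice jars, 46 mm wide, up to 105 mm high, fixed to it.
Mind the look-alikes: they are no part of the job. What is shaped like the shaker but pink is not meant.

How it is judged:
By the outcome, as a careful person would: the job done as asked, in the order asked, and still so for the second after the job is handed in, with the robot touching nothing.
It also fails if it takes over 64 s, if anything falls off the work surface, if the arm or the gripper's body presses on something with over 40 N, if the wrist force passes 120 N, or if a joint passes its speed limit or range.

## Working session

There is one attempt and no reset: what is moved stays moved. The work goes in short steps, Python scripts to look and compute and a shell command to move; the robot and the scene stay as the last step left them, time stands still between calls to the robot, and variables do not carry over. Pictures are saved under pics/ and viewed, at most 10 in all, crops included, and the job is handed in when it is done.

```bash
mkdir -p pics
cat > h.py <<'E'
import numpy as np, cv2
from plant import robot, vision, boxes_of, tip_of
def cam(n):
    c=vision.camera_info(n); R=cv2.Rodrigues(np.array(c["rvec"],float))[0]
    return c,R,np.array(c["tvec"],float).ravel()
def at_z(n,px,z):
    c,R,t=cam(n); d=R.T@np.array([(px[0]-c["cx"])/c["fx"],(px[1]-c["cy"])/c["fy"],1]); o=-R.T@t
    return o+d*(z-o[2])/d[2]
def proj(n,P):
    c,R,t=cam(n); q=R@np.array(P,float)+t
    return np.array([c["fx"]*q[0]/q[2]+c["cx"],c["fy"]*q[1]/q[2]+c["cy"]])
def cloud(n,D):
    c,R,t=cam(n); v,u=np.mgrid[0:480,0:640]
    return (np.stack([(u-c["cx"])/c["fx"]*D,(v-c["cy"])/c["fy"]*D,D],-1)-t)@R
def save(n,img): cv2.imwrite("pics/"+n,img[...,::-1])
Z=dict(pointer=.053,loading_spot=.038,empty_bay=.038,crank_axis=.169,handle_centre=.169,shaker_centre=.045,shaker=0,honey=0,tin=0,hub=.094,stand=0)
E
python3 - <<'E'
from h import *
a={}
for n in ("top","scene"):
    im,D=vision.grab_frame(n); a[n]=im; save(n+"0.png",im)
    for k in Z:
        for r in tip_of(n,k)[:3]: print(n,k,round(r["p"],2),np.round(r["position"]),np.round(at_z(n,r["position"],Z[k]),3))
s=robot.observe(); print(s["clock"],s["position"],s["tcp_rot"],s["ft_force"],s["opening"])
E
```

```text
top pointer 0.92 [194. 278.] [0.481 0.013 0.053]
top pointer 0.43 [395. 210.] [ 0.599 -0.365  0.053]
top pointer 0.36 [198. 253.] [0.528 0.007 0.053]
top loading_spot 0.8 [199. 253.] [0.53  0.009 0.038]
top empty_bay 0.8 [169. 228.] [0.581 0.066 0.038]
top crank_axis 0.91 [292. 251.] [ 0.516 -0.181  0.169]
top crank_axis 0.65 [429. 285.] [ 0.454 -0.4    0.169]
top handle_centre 0.58 [316. 232.] [ 0.547 -0.22   0.169]
top handle_centre 0.51 [420. 283.] [ 0.458 -0.385  0.169]
top shaker_centre 0.94 [384. 292.] [ 0.448 -0.34   0.045]
top shaker_centre 0.76 [470. 271.] [ 0.483 -0.5    0.045]
top shaker_centre 0.67 [429. 287.] [ 0.454 -0.423  0.045]
top shaker 0.77 [381. 295.] [ 0.442 -0.338  0.   ]
top shaker 0.76 [421. 285.] [ 0.46  -0.417  0.   ]
top shaker 0.6 [461. 271.] [ 0.484 -0.496  0.   ]
top honey 0.91 [396. 210.] [ 0.608 -0.374  0.   ]
top tin 0.93 [431. 181.] [ 0.666 -0.446  0.   ]
top hub 0.93 [197. 216.] [ 0.592 -0.003  0.094]
top hub 0.58 [431. 181.] [ 0.644 -0.428  0.094]
top stand 0.58 [207. 223.] [0.594 0.002 0.   ]
scene pointer 0.89 [201. 244.] [0.483 0.012 0.053]
sce
[... 325 characters left out ...]
  0.169]
scene shaker_centre 0.81 [332. 343.] [ 0.449 -0.344  0.045]
scene shaker_centre 0.77 [424. 375.] [ 0.485 -0.5    0.045]
scene shaker_centre 0.7 [373. 364.] [ 0.453 -0.422  0.045]
scene shaker 0.79 [328. 356.] [ 0.448 -0.336  0.   ]
scene shaker 0.66 [371. 376.] [ 0.457 -0.42   0.   ]
scene shaker 0.64 [423. 391.] [ 0.484 -0.504  0.   ]
scene tin 0.66 [438. 304.] [ 0.668 -0.441  0.   ]
scene tin 0.2 [373. 364.] [ 0.48 -0.41  0.  ]
scene hub 0.65 [237. 204.] [0.588 0.005 0.094]
scene stand 0.94 [249. 236.] [ 0.599 -0.006  0.   ]
1.2 [0.16896646 0.60171356 0.25633515] [5.18309263e-06 1.36461738e-01 9.90645342e-01 1.25623686e-06] [ 0.25935478 -0.18263453  0.01426807] 0.08533150916253791
```

Run:
```python
import cv2,numpy as np
a=cv2.imread("pics/top0.png")[120:340,90:530]; b=cv2.imread("pics/scene0.png")[150:450,150:500]
cv2.imwrite("pics/t1.png",cv2.resize(a,(800,400))); cv2.imwrite("pics/s1.png",cv2.resize(b,(700,600)))
```

```text
(no output)
```

View pics/t1.png

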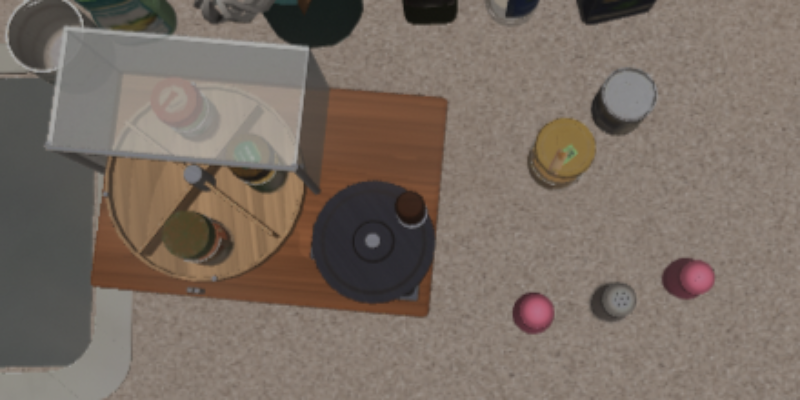

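View pics/s1.png

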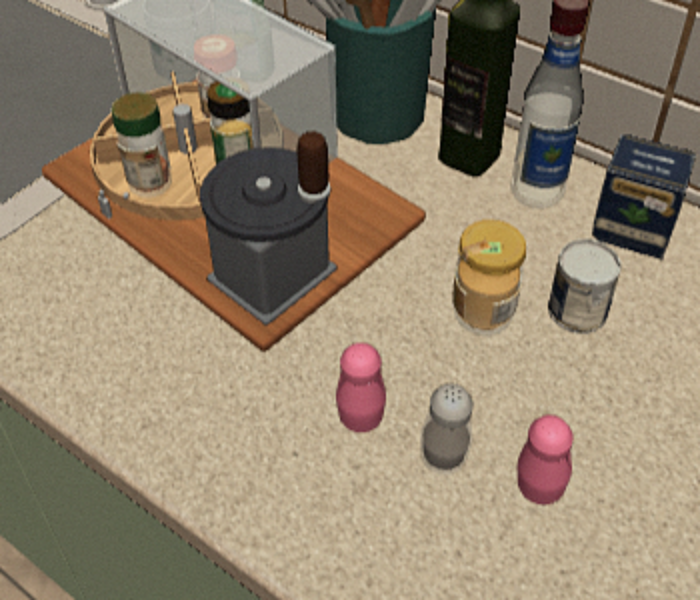

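The top view shows the empty compartment at the left, the handle at right-rear of the wheel (full-frame ~316,232), and the grey shaker between two pink look-alikes (~429,287). The scene view agrees: grey shaker at (373,364). Next I fit the stand pose and get the crank numbers.

Run:
```python
from h import *
from scipy.optimize import least_squares
M=dict(pointer=(-.114,0),loading_spot=(-.066,0),crank_axis=(-.055,-.19),hub=(0,0))
O={}
for n in("top","scene"):
    vision.grab_frame(n)
    for k in list(M)+["handle_centre","empty_bay","shaker_centre"]:
        O[n,k]=[at_z(n,r["position"],Z[k])[:2] for r in tip_of(n,k)]
def W(p,m): c,s=np.cos(p[2]),np.sin(p[2]); return p[:2]+np.array([[c,-s],[s,c]])@m
f=lambda p:np.concatenate([W(p,np.array(M[k]))-O[n,k][0] for n in("top","scene") for k in M])
r=least_squares(f,[.59,0,-.1],loss="soft_l1",f_scale=.004); p=r.x; print("stand",p,np.round(f(p).reshape(-1,2),3).tolist())
c=W(p,np.array(M["crank_axis"])); print("crank",c,"load",W(p,np.array(M["loading_spot"])))
for n in("top","scene"):
    h=O[n,"handle_centre"][0]-c; e=O[n,"empty_bay"][0]-p[:2]
    print(n,"r",np.linalg.norm(h),"crank deg",np.degrees(np.arctan2(h[1],h[0])-p[2]),"car deg",np.degrees(np.arctan2(e[1],e[0])-p[2])-180,O[n,"shaker_centre"])
# depth: handle top & wheel, shaker tops
im,D=vision.grab_frame("top"); P=cloud("top",D)
m=(D>0)&(np.hypot(P[...,0]-c[0],P[...,1]-c[1])<.07)&(P[...,2]>.188)&(P[...,2]<.21); print("handle top",m.sum(),P[m].mean(0) if m.any() else 0)
m=(D>0)&(np.hypot(P[...,0]-.454,P[...,1]+.4225)<.035)&(P[...,2]>.075)&(P[...,2]<.1); print("shaker top",m.sum(),P[m].mean(0), P[m][:,2].max())
```

```text
stand [ 5.92851213e-01  1.58602581e-04 -1.05595803e-01] [[-0.001, 0.002], [-0.004, -0.004], [0.005, 0.002], [0.001, 0.001], [0.005, 0.007], [-0.112, -0.052], [-0.001, 0.002], [0.002, -0.004]]
crank [ 0.51813163 -0.1829861 ] load [0.52721884 0.00711498]
top r 0.04483872954659816 crank deg -46.68848902023158 car deg -74.13754395331719 [array([ 0.48492545, -0.49871795]), array([ 0.45579031, -0.42055735])]
scene r 0.04121737148255264 crank deg -49.37584368879758 car deg -73.5515683333733 [array([ 0.47680882, -0.5015736 ]), array([ 0.45844716, -0.42076917]), array([ 0.44800562, -0.33720808])]
handle top 185 [ 0.54184577 -0.21956299  0.19382424]
shaker top 287 [ 0.45783965 -0.41916247  0.0841504 ] 0.09127843311236289
```

View pics/scene0.png

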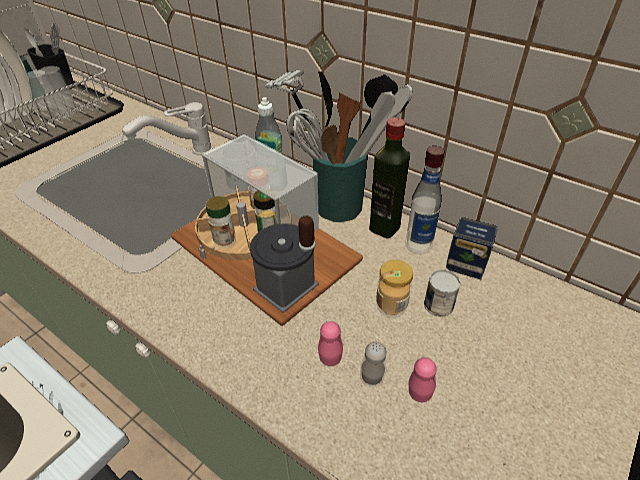

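Handle is at crank ≈ -47° (mod 360), which with the compartment at about -75° gives crank ≈ -767°. The full view shows the tap at upper left (200,120) and bottles at the rear, so I stay in front and high on the way.

```bash
python3 -m creep '[[[0.63,-0.5,0.1],[0,0,-0.089],-1],[[0.63,-0.5,0.1],[0,0,-0.089],-1],[[0.63,-0.5,0.1],[0,0,-0.089],-1],[[0.63,-0.5,0.1],[0,0,-0.089],-1],[[0.63,-0.5,0.1],[0,0,-0.089],-1],[[0.63,-0.5,0.1],[0,0,-0.089],-1],[[0.63,-0.5,0],[0,0,-0.089],-1],[[0.63,-0.5,0],[0,0,-0.089],-1],[[0.15,-0.77,0],[0,0,-0.089],-1],[[0.15,-0.77,0],[0,0,-0.089],-1],[[0.15,-0.77,0],[0,0,0],-1],[[0.15,-0.77,0],[0,0,0],-1],[[0.15,-0.77,0],[0,0,0],-1],[[0.15,-0.77,0],[0,0,0],-1],[[0.15,-0.77,0],[0,0,0],-1],[[0.15,-0.77,0],[0,0,0],-1],[[0.15,-0.77,0],[0,0,0],-1],[[0.15,-0.77,0],[0,0,0],-1]]' 40
python3 - <<'E'
from plant import robot
s=robot.observe(); print(s["clock"],s["position"],s["tcp_rot"],s["joint_pos"])
E
```

```text
clock: 3.85
position: [0.4961, 0.0151, 0.2866]
tcp_rot: [0.0, 0.742, 0.671, 0.0]
ft_force: [1.0, -0.1, 0.4]
opening: 0.0857
grip_force: 0.0
3.85 [0.49608938 0.01511751 0.28655294] [1.73480605e-04 7.41880395e-01 6.70532180e-01 2.13479775e-04] [6.47106560e-03 1.94877030e-01 1.88056835e+00 2.89466706e-05
 1.06559770e+00 1.07401534e-01]
```

```bash
python3 -m creep '[[[0.16,-0.78,0],[0,0,0],-1],[[0.16,-0.78,0],[0,0,0],-1],[[0.16,-0.78,0],[0,0,0],-1],[[0.16,-0.78,0],[0,0,0],-1],[[0.16,-0.78,0],[0,0,0],-1],[[0.16,-0.78,0],[0,0,0],-1],[[0,0,0],[0,0,0],-1],[[0,0,0],[0,0,0],-1]]'
python3 - <<'E'
from h import *
print(robot.observe()["position"])
im,D=vision.grab_frame("wrist"); save("w1.png",im)
for k in ("crank_axis","handle_centre","pointer","hub"):
    for r in tip_of("wrist",k)[:2]: print(k,round(r["p"],2),np.round(r["position"]),np.round(at_z("wrist",r["position"],Z[k]),4))
P=cloud("wrist",D); m=(D>0)&(P[...,2]>.185)&(P[...,2]<.205)&(np.hypot(P[...,0]-.543,P[...,1]+.22)<.04); print(m.sum(),P[m].mean(0),P[m].min(0),P[m].max(0))
E
```

```text
clock: 4.65
position: [0.5437, -0.2178, 0.286]
tcp_rot: [-0.0, 0.743, 0.67, -0.0]
ft_force: [0.1, 0.5, -0.5]
opening: 0.0853
grip_force: 0.0
[ 0.54367887 -0.21780868  0.28599612]
crank_axis 0.65 [274. 186.] [ 0.5188 -0.1806  0.169 ]
handle_centre 0.85 [331. 245.] [ 0.5473 -0.2171  0.169 ]
1848 [ 0.54501132 -0.21527082  0.19409794] [ 0.53169143 -0.22902117  0.18503487] [ 0.55808672 -0.20454957  0.19836738]
```

View pics/w1.png

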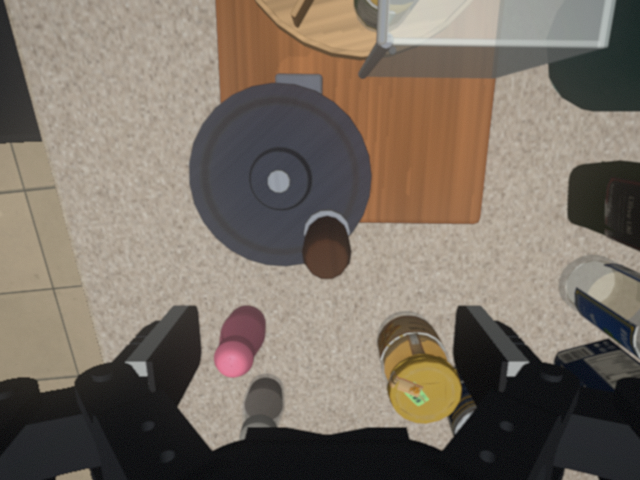

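The wrist view shows the handle upright at (328,245), centred between the fingers in x, with the wheel's centre at (280,178) and nothing in the way. Descending and gripping.

```bash
python3 -m creep '[[[0.02,0.02,-0.42],[0,0,0],-1],[[0,0,-0.42],[0,0,0],-1],[[0,0,-0.42],[0,0,0],-1],[[0,0,-0.42],[0,0,0],-1],[[0,0,-0.42],[0,0,0],-1],[[0,0,0],[0,0,0],1],[[0,0,0],[0,0,0],1],[[0,0,0],[0,0,0],1],[[0,0,0],[0,0,0],1],[[0,0,0],[0,0,0],1],[[0,0,0],[0,0,0],1],[[0,0,0],[0,0,0],1]]' 40
python3 - <<'E'
import numpy as np
# rows: from handle angle a0 (world deg) round crank axis, r=45
a0=-53.3; yaw=-6.05
def steps(a,b,n):
    t=np.radians(np.linspace(a,b,n+1)); p=45/50*np.c_[np.cos(t),np.sin(t)]; return np.round(np.diff(p,axis=0),2).tolist()
print("first",steps(a0,yaw,3)); print("turn",steps(yaw,yaw+360,20), np.sum(steps(yaw,yaw+360,20),0))
E
```

```text
clock: 6.1
position: [0.5454, -0.2163, 0.1827]
tcp_rot: [0.001, 0.742, 0.67, 0.0]
ft_force: [-1.3, 2.2, 5.9]
opening: 0.0256
grip_force: 39.0
first [[0.18, 0.17], [0.12, 0.21], [0.06, 0.24]]
turn [[-0.01, 0.28], [-0.1, 0.26], [-0.18, 0.22], [-0.24, 0.15], [-0.27, 0.07], [-0.28, -0.01], [-0.26, -0.1], [-0.22, -0.18], [-0.15, -0.24], [-0.07, -0.27], [0.01, -0.28], [0.1, -0.26], [0.18, -0.22], [0.24, -0.15], [0.27, -0.07], [0.28, 0.01], [0.26, 0.1], [0.22, 0.18], [0.15, 0.24], [0.07, 0.27]] [5.55111512e-17 0.00000000e+00]
```

```bash
python3 -m creep '[[[0.18,0.17,0],[0,0,0],1],[[0.12,0.21,0],[0,0,0],1],[[0.06,0.24,0],[0,0,0],1],[[0,0,0],[0,0,0],1],[[0,0,0],[0,0,0],1]]'
```

```text
clock: 6.6
position: [0.5627, -0.1847, 0.1827]
tcp_rot: [-0.0, 0.742, 0.671, 0.0]
ft_force: [-4.6, 3.2, 8.9]
opening: 0.0261
grip_force: 39.4
```

Smooth and low force. Now one whole turn.

```bash
python3 -m creep '[[[-0.01,0.28,0],[0,0,0],1],[[-0.1,0.26,0],[0,0,0],1],[[-0.18,0.22,0],[0,0,0],1],[[-0.24,0.15,0],[0,0,0],1],[[-0.27,0.07,0],[0,0,0],1],[[-0.28,-0.01,0],[0,0,0],1],[[-0.26,-0.1,0],[0,0,0],1],[[-0.22,-0.18,0],[0,0,0],1],[[-0.15,-0.24,0],[0,0,0],1],[[-0.07,-0.27,0],[0,0,0],1],[[0.01,-0.28,0],[0,0,0],1],[[0.1,-0.26,0],[0,0,0],1],[[0.18,-0.22,0],[0,0,0],1],[[0.24,-0.15,0],[0,0,0],1],[[0.27,-0.07,0],[0,0,0],1],[[0.28,0.01,0],[0,0,0],1],[[0.26,0.1,0],[0,0,0],1],[[0.22,0.18,0],[0,0,0],1],[[0.15,0.24,0],[0,0,0],1],[[0.07,0.27,0],[0,0,0],1]]'
python3 - <<'E'
from h import *
for n in("top","scene"):
    im,D=vision.grab_frame(n); save(n+"2.png",im)
    for r in tip_of(n,"empty_bay")[:2]:
        e=at_z(n,r["position"],.038)[:2]-[.5928,0]; print(n,r["p"],e,np.degrees(np.arctan2(e[1],e[0])+.1056)-180)
print(robot.observe()["ft_force"],robot.observe()["position"])
E
```

```text
clock: 8.6
position: [0.5627, -0.1854, 0.1826]
tcp_rot: [0.0, 0.742, 0.67, -0.0]
ft_force: [-9.2, -2.0, 12.9]
opening: 0.0256
grip_force: 40.3
scene 0.94 [-0.05386415  0.04239884] -32.157403566617745
[-3.71919145  2.78340682 10.92186514] [ 0.5626274  -0.18463033  0.18265008]
```

The compartment is now ~-34°, as expected with one turn left.

```bash
python3 -m creep '[[[-0.01,0.28,0],[0,0,0],1],[[-0.1,0.26,0],[0,0,0],1],[[-0.18,0.22,0],[0,0,0],1],[[-0.24,0.15,0],[0,0,0],1],[[-0.27,0.07,0],[0,0,0],1],[[-0.28,-0.01,0],[0,0,0],1],[[-0.26,-0.1,0],[0,0,0],1],[[-0.22,-0.18,0],[0,0,0],1],[[-0.15,-0.24,0],[0,0,0],1],[[-0.07,-0.27,0],[0,0,0],1],[[0.01,-0.28,0],[0,0,0],1],[[0.1,-0.26,0],[0,0,0],1],[[0.18,-0.22,0],[0,0,0],1],[[0.24,-0.15,0],[0,0,0],1],[[0.27,-0.07,0],[0,0,0],1],[[0.28,0.01,0],[0,0,0],1],[[0.26,0.1,0],[0,0,0],1],[[0.22,0.18,0],[0,0,0],1],[[0.15,0.24,0],[0,0,0],1],[[0.07,0.27,0],[0,0,0],1]]'
python3 - <<'E'
from h import *
for n in("top","scene"):
    im,D=vision.grab_frame(n); save(n+"3.png",im)
    for r in tip_of(n,"empty_bay")[:2]:
        e=at_z(n,r["position"],.038)[:2]-[.5928,0]; print(n,r["p"],e,np.degrees(np.arctan2(e[1],e[0])+.1056)-180)
    for r in tip_of(n,"pointer")[:1]: print(r)
a=cv2.imread("pics/top3.png")[190:310,130:250]; b=cv2.imread("pics/scene3.png")[180:270,170:290]
cv2.imwrite("pics/c3.png",np.hstack([cv2.resize(a,(400,400),interpolation=3),cv2.resize(b,(400,400),interpolation=3)]))
E
```

```text
clock: 10.8
position: [0.5627, -0.1854, 0.1826]
tcp_rot: [0.0, 0.742, 0.67, -0.0]
ft_force: [-9.5, -1.2, 13.3]
opening: 0.0256
grip_force: 40.4
top 0.2 [-0.0045995  -0.00952111] -289.7340344606924
{'position': [206.2, 222.3], 'p': 0.5}
scene 0.77 [-0.06194999  0.01661677] -8.964515198595166
scene 0.67 [ 0.02458752 -0.08778647] -248.30289754099948
{'position': [197.9, 244.8], 'p': 0.81}
```

View pics/c3.png

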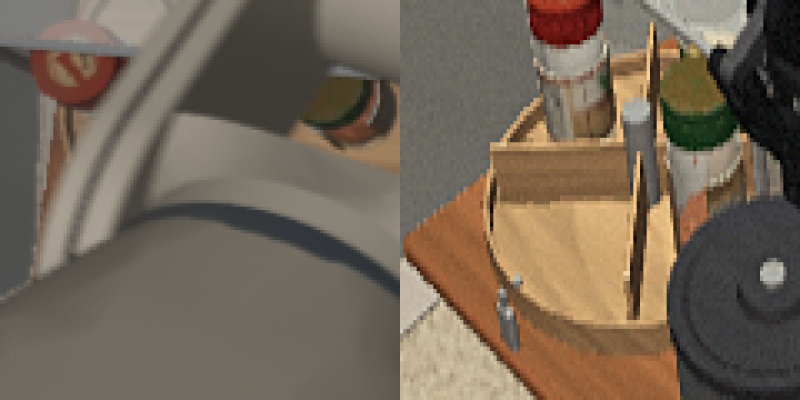

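The scene crop shows the empty compartment at the front with its stud (517,281 in crop) next to the pointer tip (500,293). Releasing, rising, and going over to the shaker, then checking from above.

```bash
python3 -m creep '[[[0,0,0],[0,0,0],-1],[[0,0,0],[0,0,0],-1],[[0,0,0],[0,0,0],-1],[[0,0,0],[0,0,0],-1],[[0,0,0],[0,0,0],-1],[[0,0,0.3],[0,0,0],-1],[[0,0,0.5],[0,0,0],-1],[[0,0,0.6],[0,0,0],-1],[[0,0,0.6],[0,0,0],-1],[[-0.35,-0.75,0],[0,0,0],-1],[[-0.35,-0.75,0],[0,0,0],-1],[[-0.35,-0.75,0],[0,0,0],-1],[[-0.35,-0.75,0],[0,0,0],-1],[[-0.35,-0.75,0],[0,0,0],-1],[[-0.35,-0.75,0],[0,0,0],-1],[[0,-0.1,0],[0,0,0],-1],[[0,0,0],[0,0,0],-1]]'
python3 - <<'E'
from h import *
print(robot.observe()["position"])
p=np.array([.5928,.0002]);yw=-.1056
c,s=np.cos(yw),np.sin(yw);R=np.array([[c,-s],[s,c]])
for n in("top","scene"):
    im,D=vision.grab_frame(n); save(n+"4.png",im)
    for k in("empty_bay","pointer","hub","handle_centre","crank_axis"):
      for r in tip_of(n,k)[:1]:
        e=at_z(n,r["position"],Z[k])[:2]; print(n,k,round(r["p"],2),r["position"],np.round(R.T@(e-p),4))
    print("stud expected at",proj(n,[*(p+R@[-.105,0]),.053]),"pointer",proj(n,[*(p+R@[-.114,0]),.053]))
a=cv2.imread("pics/top4.png")[190:310,130:250]; b=cv2.imread("pics/scene4.png")[215:275,170:250]
cv2.imwrite("pics/c4.png",np.hstack([cv2.resize(a,(400,400),interpolation=2),cv2.resize(b,(400,300),interpolation=2)[:400]] if 0 else [cv2.resize(a,(400,400),interpolation=2),cv2.resize(b,(400,400),interpolation=2)]))
im,D=vision.grab_frame("wrist"); save("w4.png",im)
for k in("shaker_centre","shaker"):
  for r in tip_of("wrist",k): print(k,round(r["p"],2),np.round(r["position"]),np.round(at_z("wrist",r["position"],Z[k]),4))
P=cloud("wrist",D); m=(D>0)&(P[...,2]>.03)&(P[...,2]<.11)&(np.hypot(P[...,0]-.456,P[...,1]+.42)<.033); print(m.sum(),P[m].min(0),P[m].max(0)); m&=P[...,2]>.08; print("top",P[m].mean(0))
E
```

```text
clock: 12.8
position: [0.4576, -0.4163, 0.2821]
tcp_rot: [0.0, 0.743, 0.67, 0.0]
ft_force: [-0.2, -0.2, -0.4]
opening: 0.0853
grip_force: 0.0
[ 0.45762401 -0.41634774  0.28213556]
top empty_bay 0.87 [198.6, 255.2] [-0.0673  0.0014]
top pointer 0.64 [193.6, 279.2] [-0.1137  0.0016]
top hub 0.83 [194.0, 216.5] [-0.002   0.0018]
top handle_centre 0.84 [292.9, 222.5] [-0.0103 -0.1848]
top crank_axis 0.69 [292.9, 251.1] [-0.0574 -0.189 ]
stud expected at [194.96484874 274.61987892] pointer [194.43246543 279.44477706]
scene empty_bay 0.57 [217.1, 237.5] [-0.0675  0.0059]
scene pointer 0.74 [199.4, 248.7] [-0.1214 -0.009 ]
scene hub 0.57 [236.2, 202.6] [-0.0035  0.0077]
scene handle_centre 0.94 [296.9, 220.3] [-0.0187 -0.1938]
scene crank_axis 0.88 [277.7, 230.6] [-0.0608 -0.1884]
stud expected at [203.23280787 242.58414813] pointer [199.67323411 244.81637693]
shaker_centre 0.62 [328. 212.] [ 0.4596 -0.4207  0.045 ]
shaker_centre 0.56 [361. 297.] [ 0.4817 -0.5012  0.045 ]
shaker 0.85 [360. 277.] [ 0.4842 -0.4989  0.    ]
shaker 0.81 [308. 114.] [ 0.45   -0.3387  0.    ]
shaker 0.72 [324. 202.] [ 0.4556 -0.4207  0.    ]
2221 [ 0.43673253 -0.43802052  0.03027283] [ 0.47942212 -0.39933659  0.09010765]
top [ 0.46004341 -0.41989088  0.08571511]
```

View pics/c4.png

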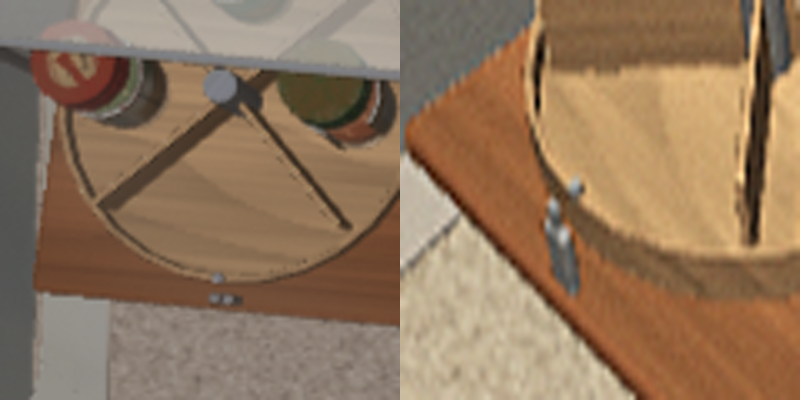

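View pics/w4.png

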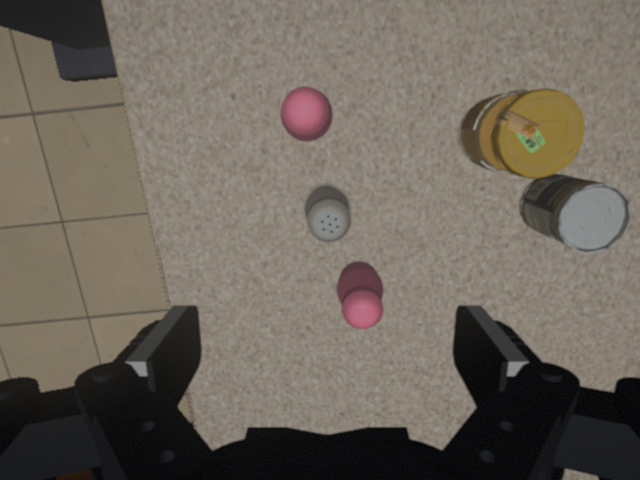

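The stud (195.4,273.7) sits where it should next to the pointer tip (194.2,279.4), so the carousel is lined up within about 1 mm. The wrist view shows the grey shaker at (328,215) between the pink ones, fingers clear of both. Grasping it.

```bash
python3 -m creep '[[[0.03,-0.08,-0.56],[0,0,0],-1],[[0,0,-0.56],[0,0,0],-1],[[0,0,-0.56],[0,0,0],-1],[[0,0,-0.56],[0,0,0],-1],[[0,0,-0.56],[0,0,0],-1],[[0,0,-0.56],[0,0,0],-1],[[0,0,-0.56],[0,0,0],-1],[[0,0,-0.56],[0,0,0],-1],[[0,0,0],[0,0,0],-1],[[0,0,0],[0,0,0],1],[[0,0,0],[0,0,0],1],[[0,0,0],[0,0,0],1],[[0,0,0],[0,0,0],1],[[0,0,0],[0,0,0],1],[[0,0,0],[0,0,0],1]]' 30
```

```text
clock: 15.05
position: [0.4602, -0.42, 0.0594]
tcp_rot: [0.001, 0.742, 0.671, 0.0]
ft_force: [-0.8, 1.1, 6.2]
opening: 0.039
grip_force: 29.5
```

```bash
python3 -m creep '[[[0,0,0.3],[0,0,0],1],[[0,0,0.6],[0,0,0],1],[[0,0,0.75],[0,0,0],1],[[0,0,0.75],[0,0,0],1],[[0,0,0.75],[0,0,0],1],[[0,0,0.75],[0,0,0],1],[[0,0,0.7],[0,0,0],1],[[0.1,0.4,0],[0,0,0],1],[[0.13,0.8,0],[0,0,0],1],[[0.13,0.85,0],[0,0,0],1],[[0.13,0.85,0],[0,0,0],1],[[0.13,0.85,0],[0,0,0],1],[[0.13,0.85,0],[0,0,0],1],[[0.13,0.85,0],[0,0,0],1],[[0.13,0.85,0],[0,0,0],1],[[0.13,0.85,0],[0,0,0],1],[[0.13,0.8,0],[0,0,0],1],[[0.1,0.6,0],[0,0,0],1],[[0,0,0],[0,0,0],1],[[0,0,0],[0,0,0],1]]'
python3 - <<'E'
from h import *
s=robot.observe();print(s["position"],s["opening"],s["ft_force"])
a,D=vision.grab_frame("scene"); save("s5.png",a)
for k in("shaker_centre","shaker"):
  for r in tip_of("scene",k): print(k,round(r["p"],2),np.round(r["position"]),"expected",proj("scene",[s["position"][0],s["position"][1],s["position"][2]-(.0144 if k=="shaker_centre" else .0594)]))
cv2.imwrite("pics/s5c.png",cv2.resize(a[60:300,100:420,::-1],(800,600)))
E
```

```text
clock: 17.05
position: [0.5272, 0.0091, 0.2874]
tcp_rot: [-0.0, 0.741, 0.671, -0.0]
ft_force: [0.8, -0.2, -1.7]
opening: 0.039
grip_force: 30.1
[0.52724136 0.00911268 0.28737508] 0.03901465743028221 [ 0.7820272  -0.22369975 -1.72112389]
shaker_centre 0.98 [423. 380.] expected [197.54519462 141.19954926]
shaker_centre 0.66 [331. 342.] expected [197.54519462 141.19954926]
shaker_centre 0.63 [198. 142.] expected [197.54519462 141.19954926]
shaker 0.65 [199. 165.] expected [202.22384887 162.54293184]
shaker 0.6 [420. 394.] expected [202.22384887 162.54293184]
shaker 0.56 [330. 359.] expected [202.22384887 162.54293184]
```

View pics/s5c.png

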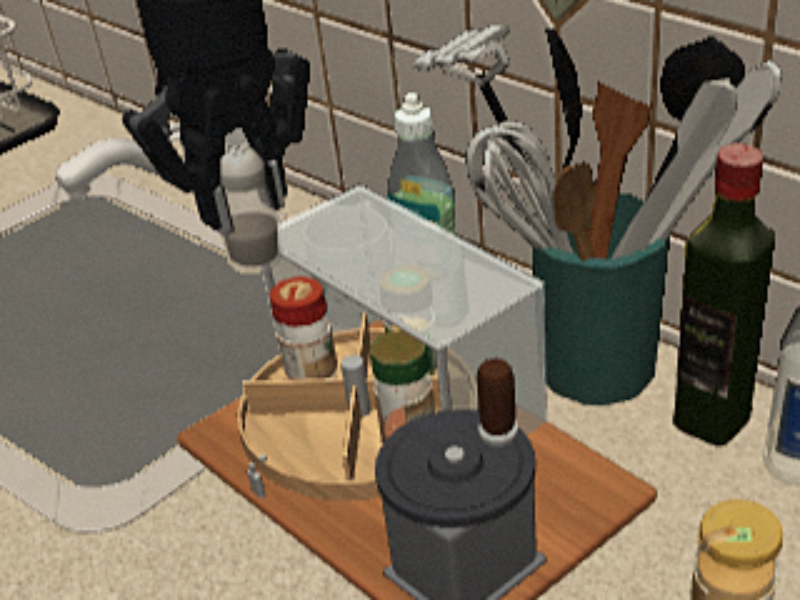

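The shaker hangs upright above the front compartment (crop 250,210); the stud is still at the pointer (258,463). Lowering.

```bash
python3 -m creep '[[[0,-0.03,-0.4],[0,0,0],1],[[0,0,-0.6],[0,0,0],1],[[0,0,-0.6],[0,0,0],1],[[0,0,-0.6],[0,0,0],1],[[0,0,-0.6],[0,0,0],1],[[0,0,-0.4],[0,0,0],1],[[0,0,-0.2],[0,0,0],1],[[0,0,-0.15],[0,0,0],1],[[0,0,-0.1],[0,0,0],1],[[0,0,-0.05],[0,0,0],1],[[0,0,0],[0,0,0],1],[[0,0,0],[0,0,0],1]]'
```

```text
clock: 18.4
position: [0.5284, 0.0068, 0.1029]
tcp_rot: [0.0, 0.742, 0.671, 0.0]
ft_force: [0.2, 0.3, -0.8]
opening: 0.0387
grip_force: 30.1
```

```bash
python3 -m creep '[[[0,0,-0.02],[0,0,0],1],[[0,0,-0.02],[0,0,0],1],[[0,0,-0.02],[0,0,0],1],[[0,0,-0.02],[0,0,0],1],[[0,0,0],[0,0,0],1],[[0,0,0],[0,0,0],1]]'; python3 -m creep '[[[0,0,-0.02],[0,0,0],1],[[0,0,0],[0,0,0],1],[[0,0,0],[0,0,0],1]]'
```

```text
clock: 19.0
position: [0.5268, 0.0067, 0.0981]
tcp_rot: [-0.001, 0.742, 0.67, -0.001]
ft_force: [-5.7, 0.3, 2.2]
opening: 0.0383
grip_force: 30.0
clock: 19.3
position: [0.5267, 0.0069, 0.0974]
tcp_rot: [-0.001, 0.742, 0.671, -0.001]
ft_force: [-9.2, 0.8, 7.1]
opening: 0.0386
grip_force: 30.3
```

Floor contact (7 N). Opening part-way so the inner finger stays clear of the partitions, then rising.

```bash
python3 -m creep '[[[0,0,0],[0,0,0],0],[[0,0,0],[0,0,0],-0.15],[[0,0,0],[0,0,0],-0.3],[[0,0,0],[0,0,0],-0.3],[[0,0,0],[0,0,0],-0.3],[[0,0,0],[0,0,0],-0.3]]' && python3 -m creep '[[[0,0,0.1],[0,0,0],-0.3],[[0,0,0.2],[0,0,0],-0.3],[[0,0,0.4],[0,0,0],-0.3],[[0,0,0.6],[0,0,0],-0.3],[[0,0,0.6],[0,0,0],-0.3],[[0,0,0.6],[0,0,0],-0.3],[[0,0,0.6],[0,0,0],-0.3],[[-0.3,0.6,0.4],[0,0,0],-0.3],[[-0.3,0.8,0.2],[0,0,0],-0.3],[[-0.3,0.8,0],[0,0,0],-0.3],[[-0.3,0.8,0],[0,0,0],-0.3],[[-0.3,0.8,0],[0,0,0],-0.3],[[-0.3,0.8,0],[0,0,0],-0.3],[[0,0,0],[0,0,0],-0.3]]'
python3 - <<'E'
from h import *
p=np.array([.5928,.0002]);yw=-.1056
c,s=np.cos(yw),np.sin(yw);R=np.array([[c,-s],[s,c]])
for n in("top","scene"):
    im,D=vision.grab_frame(n); save(n+"6.png",im)
    for k,z in(("shaker_centre",.083),("shaker",.038)):
      for r in tip_of(n,k): print(n,k,round(r["p"],2),np.round(r["position"]),np.round(R.T@(at_z(n,r["position"],z)[:2]-p),3))
a=cv2.imread("pics/top6.png")[190:310,130:250]; b=cv2.imread("pics/scene6.png")[165:265,170:290]
cv2.imwrite("pics/c6.png",np.hstack([cv2.resize(a,(400,400),interpolation=2),cv2.resize(b,(400,333),interpolation=2)[:333] if 0 else cv2.resize(b,(400,400),interpolation=2)]))
E
```

```text
clock: 19.9
position: [0.5268, 0.0068, 0.0973]
tcp_rot: [-0.001, 0.742, 0.67, -0.001]
ft_force: [-6.9, -0.1, 5.1]
opening: 0.0554
grip_force: 0.0
clock: 21.3
position: [0.4368, 0.2406, 0.2835]
tcp_rot: [-0.0, 0.74, 0.672, 0.001]
ft_force: [-0.2, -0.9, -0.8]
opening: 0.0558
grip_force: 0.0
top shaker_centre 0.88 [381. 293.] [-0.112 -0.345]
top shaker_centre 0.82 [193. 253.] [-0.067 -0.001]
top shaker_centre 0.8 [472. 269.] [-0.057 -0.503]
top shaker 0.76 [384. 294.] [-0.112 -0.354]
top shaker 0.69 [198. 253.] [-0.063  0.002]
top shaker 0.66 [462. 269.] [-0.055 -0.497]
top shaker 0.45 [432. 179.] [ 0.113 -0.431]
top shaker 0.26 [293. 220.] [ 0.013 -0.172]
scene shaker_centre 0.98 [422. 380.] [-0.086 -0.519]
scene shaker_centre 0.89 [333. 343.] [-0.127 -0.376]
scene shaker_centre 0.65 [217. 224.] [-0.068 -0.006]
scene shaker 0.94 [421. 392.] [-0.079 -0.52 ]
scene shaker 0.74 [220. 241.] [-0.07  -0.007]
scene shaker 0.71 [330. 358.] [-0.129 -0.372]
```

View pics/c6.png

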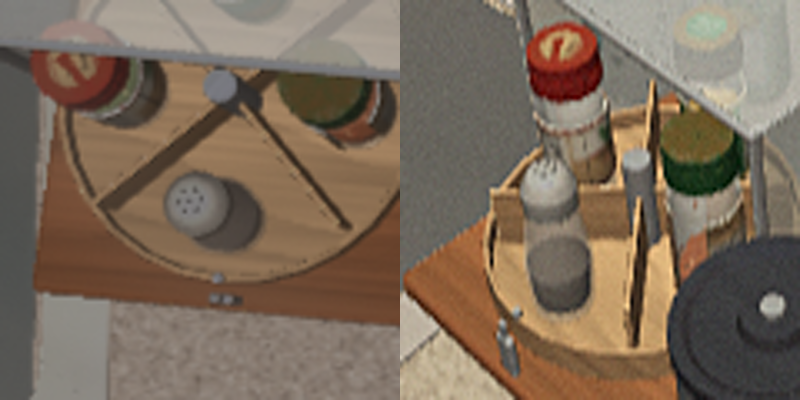

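The shaker stands upright in the middle of the front compartment (top crop 205,210). The stud is still at (218,279), level with the pointer, and the arm is clear. Handing in.

```bash
python3 -c "
from plant import robot
print(robot.finish_job())"
```

```text
the job is handed in; nothing more can be done
None
```

The job is handed in at about 21 s: the empty compartment is at the front with its stud within about 1 mm of the pointer, the handwheel is released, the salt shaker stands upright in the compartment, and the honey jar and tin were not touched; I was not told the verdict.

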